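# Mount a copper tube between the centres of an enameller's turning stand

### The arm

A 6-joint arm with a two-finger parallel gripper is mounted at the origin on the work surface. World frame = base frame: x ahead of the robot, y to its left, z up, the work surface at z = 0. Lengths are in m, angles in rad, forces in N, time in s.
With the tool pointing down it reaches from about 0.425 to 0.95 m from the base axis. Payload 3.5 kg.
Tool frame: the origin (TCP) lies midway between the tips of the shut fingers; the grasp point (between the pads) lies 19 mm behind it; z points along the fingers, y is the line along which they close (so a half turn about z gives the same grasp; the last joint's range is limited). The gripper opens to 85 mm and grips with 20 to 120 N. Pads are 22 mm wide; open, the fingers measure 114 mm over their backs; the gripper's body (76 mm by 85 mm) begins 54 mm behind the grasp point. The pads swing forward as they close: fully open they stand 13 mm farther back than shut.
Start: joints at [-1.465, 0.286, 1.577, -0, 1.279, -0.15], TCP at [0.171, -0.653, 0.231] pointing down, gripper open.
Joint ranges: [-2.77, 2.77], [-0.9, 2.22], [0.21, 2.48], [-1.53, 4.67], [0.24, 2.81], [-2.84, 2.84]. Speed limits (rad/s): [2.79, 2.79, 3.14, 3.14, 3.14, 3.14].

### API

Orientations are given as a unit quaternion [x, y, z, w].
In Python, from plant import get_state, read_camera, ctrl gives the robot as it stands.
- The arm moves only by the shell command python3 -m crank 'ROWS' [FORCE]. ROWS is JSON, a list of rows, each a list of 3 entries, a list of its own where there are three numbers: the shift along the tool's x, y, z in mm, then the turn about the tool's z in degrees, then the closure in counts, from 0 (fully open) to 255 (shut). In form: [[[tx, ty, tz], yaw, claw], ...]. A call has 1 to 10 rows; each row is the pose to reach, as a shift and turn from the pose commanded when the call began, along the tool's axes at that moment; what a row does not reach only later rows make up. A row lasts 1/10 s, in which the tool goes at most 50 mm and 8.59 degrees, less where a joint would pass 70% of its speed; a pose out of reach is approached as far as the arm can. A call with a gripper value outside its range is refused whole. The fingers move at their own pace and stop on an object; FORCE is the grip in N (left out, the last holds). Time passes only in rows, so rows that repeat a pose let the fingers close. It gives the time, the measured TCP pose, the force, the opening and the grip force at its end, in the units of the state.
- get_state(): the state, without advancing time (a new reading comes with each control period).
- read_camera(name): name is "scene" or "top" or "wrist"; returns a dict with "frame" (480x640x3 uint8, blue, green, red), "range_z" (480x640 float32, m along the optical axis (not along the pixel's ray), 0 where there is no reading), "vfov" (degrees; the focal length in pixels is half the picture's height over the tangent of half this angle, whatever the lens; pixels are square), "cx", "cy" (the principal point, pixels), "k1" (the pictures are not rectified: a ray, as slopes to the right and down, at radius r is drawn at 1 + k1 r^2 times it, then the intrinsics apply), "origin" and "orientation" of the camera in the world. Camera axes: x right, y down, z forward; pixel columns grow to the right and rows downward; lengths in m; the calibration is good to about 2 mm. A picture is of the moment at which its call begins.
- ctrl.sign_off(): hands the job in; it is judged then, once.
The state is a dict: "time": time; "qpos": joint angles; "dq": joint speeds; "joint_efforts": joint torques, N m; "eef_pos": TCP position; "tcp_rot": TCP orientation; "contact_force": force on the tool from outside, world axes, zero at the start; "wrist_torque": the same for the moment, N m; "opening": opening from 0.0 (shut) to 1.0 (fully open); "finger_force": force on a finger pad.
Only numpy, scipy, OpenCV 4.12 (cv2) and the standard library are available. Lean on these libraries where they do the work, as an engineer would, in place of code of your own. Each camera call takes 0.05 s, during which the arm holds its last target. There are 200 camera calls.

### The job

Mount the bare copper tube in the turning stand so it can be wired and enamelled all round: lay it on the stand's two white rests between the pointed centres, let go, then wind the tailstock up with its red-knobbed hand crank (clockwise, several turns; do not push the tailstock itself) until both centres are fully home in the ends of the tube and it has been lifted off the rests. Leave the finished blue tube lying on the wooden rack.

Things in the scene. Friction and masses are not known exactly. Their poses are not given: they have to be found in the camera images.
- copper_tube: bare copper tube to be mounted, open at both ends: 150 mm long, 30 mm outside, 24 mm inside diameter, about 0.3 kg, lying on the wooden rack. Origin on its axis at mid-length; its y axis runs along the tube (either end may go to either centre)
- blue_tube: finished tube enamelled blue, same size and same axes, on the other place of the rack: leave it there
- rack: light-wood rack on the table, base 150 x 120 x 12 mm (x, y, z), with two places at x = -42.5 and +42.5 mm; each is a pair of V rests at y = -45 and +45 mm, 12 mm thick, that carry a tube along the rack's y with its axis 42 mm above the table. Origin at the centre of its underside
- stand: fixed turning stand, grey bed 80 x 370 x 20 mm (x, y, z), y = -165 to 205. Centre line along its y, x = 0, z = 75. Blue headstock y = 155 to 200, 60 wide, 98 high, cone pointing to -y. Two white V rests at y = -12 and 88 (12 thick, mouth 36 wide) carry a tube with its axis at z = 72, 3 mm below the centre line. Origin: underside, x = y = 0
- head_tip (a point): tip of the fixed head centre: a cone 6 mm across at the tip, 30 mm across at its base 24 mm further to +y of the stand; fixed to the stand at (0, 118, 75) mm
- tailstock: blue block 50 wide, 45 long, top 95 mm above the table, sliding along the stand's y, with a cone like the head's pointing to +y. Origin at its cone's tip, axes as the stand's. At the start the tip is at stand y = -66 to -56 mm (at least 24 mm more than the tube's length is free between the tips); with the tube home about y = +4, each cone 18 mm deep in the tube
- laid (a point): on the stand at (0, 31, 72) mm: where the middle of the tube should lie on the rests, so that it clears both cones while it is lowered
- seated (a point): on the stand at (0, 61, 75) mm: where the middle of the tube is when both centres are home; the tailstock pushes the tube there along the rests
- crank (a joint): angle of the hand crank, rad: 0 fully wound back, growing clockwise as seen from above; each full turn moves the tailstock 40 mm towards the head (0.00637 m per rad), fully home at about 11 rad. Stays where it is left; turning takes about 3 N at the knob; stop at 11.7
- crank_axis (a point): point on the crank's vertical axis at the height to grip the knob, 90 mm above the table; fixed to the stand at (-95, -120, 90) mm
- knob (a point): grip point of the upright red crank knob, 45 mm from the crank's axis; at crank angle 0 it lies to -x of the axis in the stand's frame. The knob is a cylinder 22 mm across, 43 mm high, from 69 to 112 mm above the table, free to spin on its pin, so it can be held without turning the hand
There are look-alikes about, which are no part of the job. There is more than one size of the copper_tube; the one meant has the size given above.

How it is judged:
By the outcome, as a careful person would: the job done as asked, in the order asked, and still so for the second after the job is handed in, with the robot touching nothing.
It also fails if it takes over 64 s, if anything falls off the work surface, if the arm or the gripper's body presses on something with over 40 N, if the wrist force passes 120 N, or if a joint passes its speed limit or range.

## Working session

There is one attempt and no reset: what is moved stays moved. The work goes in short steps, Python scripts to look and compute and a shell command to move; the robot and the scene stay as the last step left them, time stands still between calls to the robot, and variables do not carry over. Pictures are saved under pics/ and viewed, at most 10 in all, crops included, and the job is handed in when it is done.

```bash
ls; mkdir -p pics; python3 - <<'E'
from plant import get_state, read_camera
import cv2,numpy as np,pickle
s=get_state();print(s['time'],s['eef_pos'],s['tcp_rot'],s['opening'])
ims=[]
for n in ['scene','top']:
    c=read_camera(n);pickle.dump(c,open(n+'.pkl','wb'));ims.append(c['frame'])
    print(n,c['vfov'],c['cx'],c['cy'],c['k1'],c['origin'],c['orientation'])
    cv2.imwrite(f'pics/{n}0.png',c['frame'])
E
```

```text
pics
0.0 [ 0.17073431 -0.65235231  0.22990395] [ 9.91833956e-01  1.27530087e-01  3.23387423e-05 -1.21666036e-03] 1.0016487769164564
scene 57.833036303426546 318.9607978959405 240.1096943830703 -0.09414956805709154 [ 0.74991993 -0.41901523  0.58094747] [ 0.88780351  0.23115031 -0.09049133 -0.38753811]
top 48.07882725564448 327.05381144049085 238.69896732595893 -0.09872770872526443 [0.34375719 0.02668597 0.8071834 ] [ 0.76100303 -0.6406824   0.06782548 -0.07615884]
```

View pics/scene0.png

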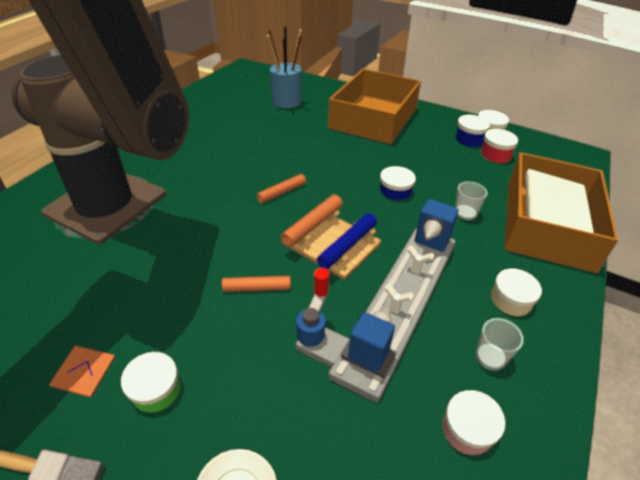

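View pics/top0.png

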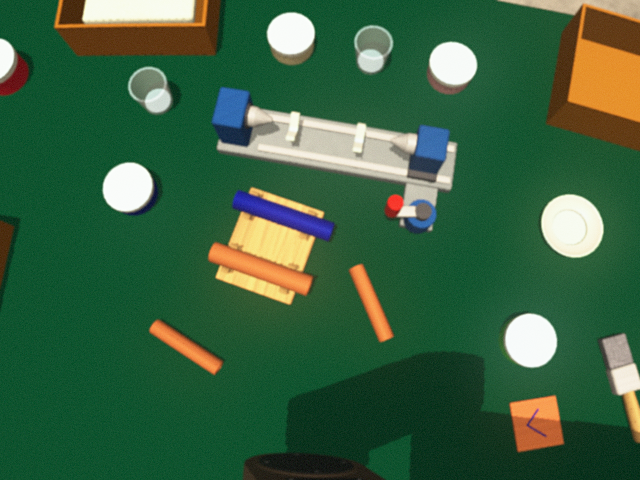

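Candidates for the copper tube in the top view: the thick tube on the rack (260,269), and two thinner, shorter loose tubes (185,346) and (371,302). The blue tube at (283,215) stays. The stand runs from its head at (233,115) to the tailstock at (430,150), with the red knob at (395,206). By the description I choose the rack tube and will measure its size.

```bash
cat > h.py <<'E'
import numpy as np,cv2,pickle
from scipy.spatial.transform import Rotation as R
def rays(c,uv):
    f=240/np.tan(np.radians(c['vfov']/2)); K=np.array([[f,0,c['cx']],[0,f,c['cy']],[0,0,1]])
    p=cv2.undistortPoints(np.asarray(uv,float).reshape(-1,1,2),K,np.array([c['k1'],0,0,0,0.])).reshape(-1,2)
    return np.c_[p,np.ones(len(p))]
def onplane(c,uv,z):
    d=R.from_quat(c['orientation']).apply(rays(c,uv)); o=np.array(c['origin'])
    return o+d*((z-o[2])/d[:,2])[:,None]
def cloud(c):
    v,u=np.mgrid[:480,:640]; r=rays(c,np.c_[u.ravel(),v.ravel()])*c['range_z'].reshape(-1,1)
    return (R.from_quat(c['orientation']).apply(r)+c['origin']).reshape(480,640,3)
def blobs(c,lo,hi,amin=60):
    m=cv2.inRange(cv2.cvtColor(c['frame'],cv2.COLOR_BGR2HSV),lo,hi)
    n,l,s,ce=cv2.connectedComponentsWithStats(m)
    return [(l==i,s[i,4],ce[i]) for i in range(1,n) if s[i,4]>amin]
COP=((5,120,90),(16,255,255));BLU=((100,120,50),(130,255,255));RED=((0,180,80),(4,255,255));WHI=((0,0,150),(179,70,255))
E
cat > m0.py <<'E'
from h import *
np.set_printoptions(precision=4,suppress=True)
for n in ['top','scene']:
    c=pickle.load(open(n+'.pkl','rb'));P=cloud(c)
    for nm,col in dict(COP=COP,BLU=BLU,RED=RED,WHI=WHI).items():
        for m,a,ce in blobs(c,*col):
            p=P[m];p=p[c['range_z'][m]>0]
            if len(p)<30: continue
            zt=np.percentile(p[:,2],97)
            t=p[p[:,2]>zt-.006]; (cx,cy),(w,h),an=cv2.minAreaRect(t[:,:2].astype(np.float32)*1000)
            (bx,by),(bw,bh),_=cv2.minAreaRect(p[:,:2].astype(np.float32)*1000)
            print(n,nm,a,ce.round(),'ztop %.3f'%zt,'toprect',np.round([cx,cy,w,h,an]),'all',np.round([bx,by,bw,bh]))
E
python3 m0.py
```

```text
top COP 4495 [140.  36.] ztop 0.085 toprect [792. 411.  53. 241.   8.] all [820. 415. 108. 242.]
top COP 7937 [604.  77.] ztop 0.085 toprect [ 845. -337.  119.  183.   84.] all [1199. -534.  213. 1021.]
top COP 2275 [260. 268.] ztop 0.057 toprect [441. 137. 150.  25.  81.] all [444. 144. 167.  40.]
top COP 1264 [371. 303.] ztop 0.023 toprect [423. -29. 116.  21.  31.] all [425. -30. 120.  25.]
top COP 1292 [186. 346.] ztop 0.024 toprect [313. 226. 116.  21.  68.] all [313. 230. 123.  25.]
top COP 2276 [536. 423.] ztop 0.006 toprect [ 289. -299.   72.   73.   17.] all [ 289. -300.   73.   74.]
top BLU 1688 [231. 115.] ztop 0.099 toprect [656. 217.  45.  60.  89.] all [677. 229. 121.  64.]
top BLU 1093 [432. 145.] ztop 0.096 toprect [653. -75.  44.  50.  89.] all [670. -78.  50.  91.]
top BLU 149 [147. 204.] ztop 0.021 toprect [516. 334.  14.  56.  63.] all [516. 337.  21.  63.]
top BLU 1851 [283. 215.] ztop 0.057 toprect [524. 119. 150.  26.  80.] all [526. 127. 167.  32.]
top BLU 400 [421. 220.] ztop 0.058 toprect [558. -80.  38.  41.  85.] all [556. -82.  45.  42.]
top RED 76 [21. 7
[... 4040 characters left out ...]
2 toprect [820.  30.  59.  59.  45.] all [823.  58. 117.  61.]
scene WHI 1310 [346. 364.] ztop 0.025 toprect [ 638. -104.   52.  116.   60.] all [631. -99.  55. 133.]
scene WHI 2216 [148. 377.] ztop 0.043 toprect [ 408. -265.   74.   76.   38.] all [ 394. -258.   81.  108.]
scene WHI 2601 [476. 418.] ztop 0.043 toprect [ 820. -102.   75.   74.   11.] all [823. -88. 103.  82.]
scene WHI 1830 [237. 467.] ztop 0.020 toprect [ 578. -294.   95.   37.   30.] all [ 574. -292.  100.   45.]
scene WHI 799 [ 48. 466.] ztop 0.023 toprect [ 375. -423.   39.   38.   26.] all [ 375. -423.   39.   38.]
scene WHI 290 [ 77. 468.] ztop 0.020 toprect [ 411. -405.   37.   27.   22.] all [ 411. -405.   37.   27.]
```

The rack tube measures 150 x about 30 mm and is centred near (442,136) mm. The loose tubes are 116 x about 24 mm, so the rack tube is the right one. Now the moves towards it.

```bash
cat >> h.py <<'E'
def go(x,y,z,ang=None,p0=None,r0=None):
    """rows values from pose to world TCP mm with closing axis at world angle ang deg (mod 180)"""
    from plant import get_state
    s=get_state();p=np.array(s['eef_pos'])*1000 if p0 is None else p0;r=R.from_quat(s['tcp_rot'])
    ty=r.as_matrix()[:,1];a=np.degrees(np.arctan2(ty[1],ty[0]))
    yaw=0 if ang is None else -((ang-a+90)%180-90)
    print('shift',r.inv().apply(np.array([x,y,z])-p).round(1),'yaw %.1f'%yaw,'now',p.round(1),'%.2f'%a,'t',round(s['time'],2),'q',np.round(s['qpos'],2))
E
python3 -c "
from h import *
go(480,-250,260,-9);go(442,136,200,-9)"
```

```text
shift [ 401.  -311.2  -29.1] yaw -66.3 now [ 170.8 -652.4  230. ] -75.34 t 0.1 q [-1.46  0.29  1.58  0.    1.28 -0.15]
shift [ 461.9 -694.1   31.7] yaw -66.3 now [ 170.8 -652.4  230. ] -75.34 t 0.1 q [-1.46  0.29  1.58  0.    1.28 -0.15]
```

```bash
python3 - <<'E'
from h import *
c=pickle.load(open('scene.pkl','rb'));cv2.imwrite('pics/crop1.png',cv2.resize(c['frame'][160:330,210:400],None,fx=3,fy=3))
E
```

```text
(no output)
```

View pics/crop1.png

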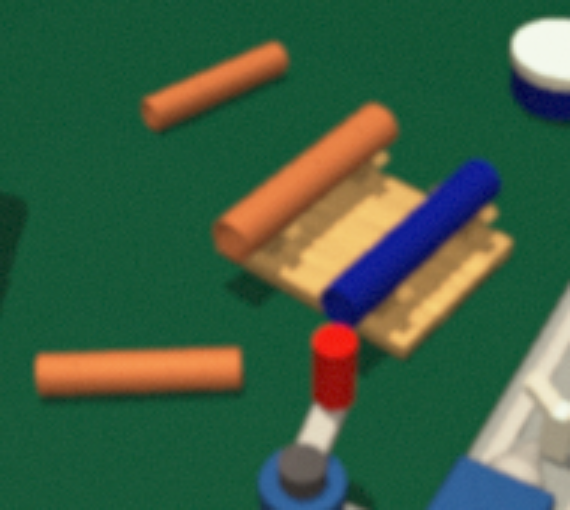

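The crop shows the thick copper tube on the rack's V rests (crop 305,180) beside the blue tube. The thinner loose ones lie on the cloth at (215,85) and (140,370).

```bash
python3 -m crank '[[[40,-31,-3],-6.6,0],[[80,-62,-6],-13.2,0],[[120,-93,-9],-19.8,0],[[160,-124,-12],-26.4,0],[[200,-155,-15],-33,0],[[240,-186,-18],-39.6,0],[[280,-218,-21],-46.2,0],[[320,-249,-24],-52.8,0],[[360,-280,-27],-59.4,0],[[400,-311,-29],-66.3,0]]'; python3 -c "
from h import *
go(442,136,180,-9)"
```

```text
time: 1.1
eef_pos: [0.4753, -0.2549, 0.2599]
tcp_rot: [0.759, 0.651, -0.0, -0.0]
contact_force: [0.4, -0.2, -0.0]
opening: 0.998
finger_force: 0.0
shift [381.3 -92.5  79.9] yaw 0.2 now [ 475.3 -254.9  259.9] -8.77 t 1.1 q [-0.68 -0.04  1.88  0.    1.3  -0.53]
```

```bash
python3 -m crank '[[[46,-11,5],0,0],[[92,-23,10],0,0],[[138,-34,20],0,0],[[184,-46,30],0,0],[[230,-57,40],0,0],[[276,-69,50],0,0],[[320,-80,60],0,0],[[360,-92,70],0,0],[[376,-97,80],0,0],[[376,-97,80],0,0]]'; python3 - <<'E'
from h import *
from plant import read_camera
c=read_camera('wrist');pickle.dump(c,open('wrist.pkl','wb'));cv2.imwrite('pics/w1.png',c['frame'])
P=cloud(c)
for m,a,ce in blobs(c,*COP):
    p=P[m&(c['range_z']>0)]
    if len(p)<50: continue
    zt=np.percentile(p[:,2],97);t=p[p[:,2]>zt-.006]
    print(a,ce.round(),zt.round(3),cv2.minAreaRect(t[:,:2].astype(np.float32)*1000))
go(442,136,25,-9)
E
```

```text
time: 2.1
eef_pos: [0.4358, 0.1315, 0.178]
tcp_rot: [0.759, 0.651, -0.002, -0.001]
contact_force: [-0.6, -0.3, -0.4]
opening: 0.999
finger_force: 0.0
4253 [162. 137.] 0.023 ((314.9685974121094, 224.51939392089844), (115.8364486694336, 21.32341957092285), 68.04627990722656)
11270 [341. 228.] 0.056 ((442.34271240234375, 134.494873046875), (149.8611297607422, 24.987939834594727), 80.493408203125)
97 [446. 256.] 0.039 ((538.5721435546875, 77.72150421142578), (11.089181900024414, 2.946667432785034), 75.2471923828125)
2209 [339. 373.] 0.023 ((446.7053527832031, 38.322593688964844), (193.95669555664062, 81.1856689453125), 75.34313201904297)
shift [  6.6   4.7 153.9] yaw 0.1 now [436.8 130.3 179. ] -8.89 t 2.15 q [ 0.07 -0.16  2.15 -0.    1.16  0.22]
```

```bash
python3 -m crank '[[[5,5,30],0.6,0],[[5,5,65],0.6,0],[[5,5,90],0.6,0],[[5,5,90],0.6,0],[[5,5,90],0.6,0]]'; python3 -c "
from h import *
go(442.3,134.8,25,-9.5)"
```

```text
time: 2.65
eef_pos: [0.4442, 0.1329, 0.0906]
tcp_rot: [0.765, 0.645, 0.0, 0.0]
contact_force: [-0.5, 0.4, 1.0]
opening: 0.996
finger_force: 0.0
shift [ 1.6 -2.2 65.6] yaw -0.2 now [444.2 132.9  90.6] -9.73 t 2.65 q [ 0.07 -0.01  2.19 -0.    0.96  0.24]
```

```bash
python3 -m crank '[[[1.5,-2.2,30],-0.2,0],[[1.5,-2.2,55],-0.2,0],[[1.5,-2.2,65],-0.2,0],[[1.5,-2.2,65],-0.2,0],[[1.5,-2.2,65],-0.2,255],[[1.5,-2.2,65],-0.2,255],[[1.5,-2.2,65],-0.2,255],[[1.5,-2.2,65],-0.2,255],[[1.5,-2.2,65],-0.2,255],[[1.5,-2.2,65],-0.2,255]]' 50; python3 -c "
from h import *
go(442.3,134.8,25,-9.5)"
```

```text
time: 3.65
eef_pos: [0.4427, 0.1358, 0.0261]
tcp_rot: [0.763, 0.646, 0.001, 0.001]
contact_force: [-0.3, 0.1, 5.8]
opening: 0.329
finger_force: 51.5
shift [-1.  -0.2  1.1] yaw 0.0 now [442.7 135.8  26.1] -9.45 t 3.65 q [ 0.08  0.11  2.22 -0.    0.82  0.24]
```

```bash
python3 -m crank '[[[0,0,-40],0,255],[[0,0,-80],0,255],[[0,0,-120],0,255],[[0,0,-140],0,255],[[0,0,-140],0,255]]'; python3 -c "
from h import *
go(656,69,165,-0.6)"
```

```text
time: 4.15
eef_pos: [0.4433, 0.1359, 0.1678]
tcp_rot: [0.763, 0.647, 0.003, 0.002]
contact_force: [0.3, -0.5, -2.0]
opening: 0.328
finger_force: 51.1
shift [-31.2 220.8   4.1] yaw -8.8 now [443.3 135.9 167.8] -9.43 t 4.15 q [ 0.08 -0.13  2.14  0.    1.12  0.24]
```

```bash
python3 -m crank '[[[-6,44,0],-2,255],[[-12,88,0],-4,255],[[-18,132,0],-6,255],[[-25,176,2],-8,255],[[-31,210,3],-8.8,255],[[-31,221,3],-8.8,255],[[-31,221,3],-8.8,255],[[-31,221,3],-8.8,255]]'; python3 - <<'E'
from h import *
from plant import read_camera
c=read_camera('wrist');pickle.dump(c,open('wrist.pkl','wb'));cv2.imwrite('pics/w2.png',c['frame'])
c=read_camera('top');pickle.dump(c,open('top.pkl','wb'))
c=read_camera('scene');pickle.dump(c,open('scene.pkl','wb'))
go(656,69,55,-0.6)
E
```

```text
time: 4.95
eef_pos: [0.6526, 0.0693, 0.1595]
tcp_rot: [0.711, 0.703, -0.002, -0.002]
contact_force: [-0.6, -0.5, -3.1]
opening: 0.327
finger_force: 51.1
shift [ -0.6   3.1 106.4] yaw 0.0 now [653.1  69.6 161.4] -0.59 t 5.1 q [-0.05  0.31  1.68  0.    1.15 -0.04]
```

View pics/w2.png

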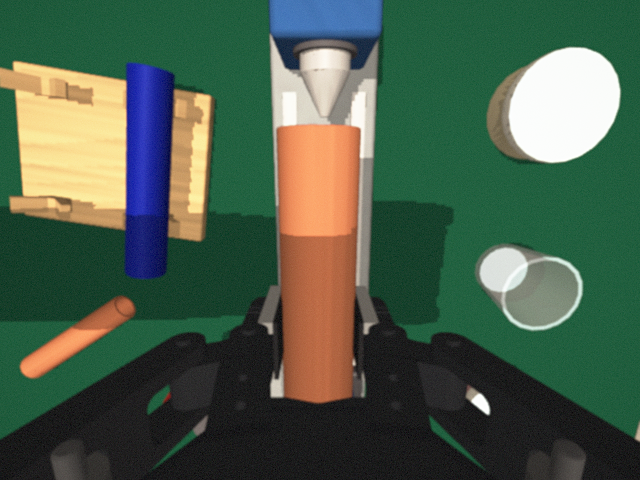

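The wrist view shows the tube held (318,260), nearly in line with the head cone (tip 325,115). The blue tube is still on the rack (148,170). I'll measure the residual offset from the same view.

```bash
cat > m1.py <<'E'
from h import *
np.set_printoptions(precision=1,suppress=True)
for n in ['wrist','top','scene']:
    c=pickle.load(open(n+'.pkl','rb'));P=cloud(c)*1000
    for nm,col in (('BLU',BLU),('COP',COP)):
        for m,a,ce in blobs(c,*col,200):
            p=P[m&(c['range_z']>0)]
            if len(p)<100: continue
            zt=np.percentile(p[:,2],97);t=p[p[:,2]>zt-5]
            if zt<70: continue
            print(n,nm,ce.round(),zt.round(1),np.round(cv2.minAreaRect(t[:,:2].astype(np.float32)),1) if 0 else cv2.minAreaRect(t[:,:2].astype(np.float32)))
    m=cv2.inRange(cv2.cvtColor(c['frame'],cv2.COLOR_BGR2HSV),(0,0,60),(179,110,255))>0
    k=m&(c['range_z']>0)&(abs(P[...,0]-656)<17)&(P[...,2]>64)&(P[...,2]<94)&(P[...,1]>158-5)&(P[...,1]<176)
    q=P[k];
    if len(q)>20: print(n,'cone n',len(q),'x',(np.percentile(q[:,0],[3,97])).round(1),'y',np.percentile(q[:,1],[1,50,99]).round(1))
E
python3 m1.py
```

```text
wrist BLU [325.  24.] 99.3 ((657.7681884765625, 201.25527954101562), (18.135326385498047, 59.43404006958008), 89.06502532958984)
wrist COP [318. 258.] 189.9 ((653.0499267578125, 91.35409545898438), (103.6028823852539, 23.04122543334961), 88.85997009277344)
wrist cone n 1086 x [647.5 667.2] y [155.8 169.2 175.9]
top BLU [432. 144.] 96.6 ((652.6661376953125, -75.30201721191406), (43.964996337890625, 50.27851104736328), 89.55207824707031)
top COP [71. 12.] 84.3 ((772.0098266601562, 514.0087280273438), (64.95326232910156, 30.692590713500977), 49.19506072998047)
top COP [146.  37.] 82.7 ((771.1690673828125, 401.8733825683594), (48.42738723754883, 243.5830078125), 19.981868743896484)
top COP [585. 100.] 82.7 ((821.1524047851562, -294.466552734375), (213.87667846679688, 99.35249328613281), 27.66248321533203)
top COP [611.  31.] 82.4 ((924.8132934570312, -327.9937744140625), (45.99058151245117, 108.32530212402344), 23.47751808166504)
top COP [375. 108.] 434.8 ((511.883544921875, 30.842058181762695), (9.134390830993652, 49.47026062011719), 80.16773223876953)
scene BLU [124. 113.] 192.6 ((36.3
[... 353 characters left out ...]
cene COP [14.  5.] 208.7 ((-1082.7069091796875, 497.3764343261719), (13.292380332946777, 44.362754821777344), 1.434022068977356)
scene COP [268.  37.] 166.5 ((-17.171653747558594, 657.796630859375), (229.6701202392578, 864.746826171875), 28.29425811767578)
scene COP [370. 107.] 85.6 ((415.21368408203125, 388.2786560058594), (198.1907958984375, 834.2874755859375), 15.989855766296387)
scene COP [559. 220.] 86.3 ((860.8389892578125, 418.74481201171875), (181.81961059570312, 244.21742248535156), 8.562870025634766)
scene COP [412. 230.] 192.2 ((655.8948364257812, 57.592166900634766), (130.56497192382812, 26.719491958618164), 89.16105651855469)
scene cone n 52 x [656.6 670.4] y [155.3 164.5 175.5]
```

```bash
python3 -m crank '[[[-0.5,3,30],0,255],[[-0.5,3,60],0,255],[[-0.5,3,85],0,255],[[-0.5,3,85],0,255],[[-0.5,3,85],0,255],[[-0.5,3,85],0,255]]'; python3 - <<'E'
from h import *
from plant import read_camera
c=read_camera('wrist');pickle.dump(c,open('wrist.pkl','wb'))
c=read_camera('scene');pickle.dump(c,open('scene.pkl','wb'));cv2.imwrite('pics/s2.png',cv2.resize(c['frame'][150:390,280:500],None,fx=2.5,fy=2.5))
go(656,69,57,-0.9)
E
python3 m1.py | grep -E 'wrist|scene COP'
```

```text
time: 5.7
eef_pos: [0.6589, 0.0685, 0.0796]
tcp_rot: [0.711, 0.703, 0.001, 0.001]
contact_force: [0.2, 0.4, -2.3]
opening: 0.325
finger_force: 51.0
shift [ 0.6 -3.1 22.6] yaw 0.3 now [659.   68.4  79.7] -0.63 t 5.8 q [-0.05  0.41  1.71 -0.    1.02 -0.04]
wrist COP [318. 257.] 110.0 ((659.0054321289062, 90.66438293457031), (103.11577606201172, 23.0272159576416), 89.16191101074219)
wrist cone n 3059 x [647.5 667.6] y [156.1 169.3 175.9]
scene COP [14.  5.] 208.0 ((-1083.3563232421875, 496.8875427246094), (12.939042091369629, 48.186492919921875), 11.343677520751953)
scene COP [236.  39.] 152.1 ((7.8759765625, 516.27392578125), (220.53713989257812, 1300.7908935546875), 36.24973678588867)
scene COP [347. 118.] 85.1 ((416.389892578125, 311.54766845703125), (43.3336181640625, 675.4755249023438), 28.51923179626465)
scene COP [558. 221.] 86.6 ((860.95751953125, 418.11834716796875), (181.58595275878906, 243.9845428466797), 8.578408241271973)
scene COP [406. 272.] 111.8 ((662.0634155273438, 50.02644348144531), (116.13077545166016, 25.615741729736328), 88.56831359863281)
```

View pics/s2.png

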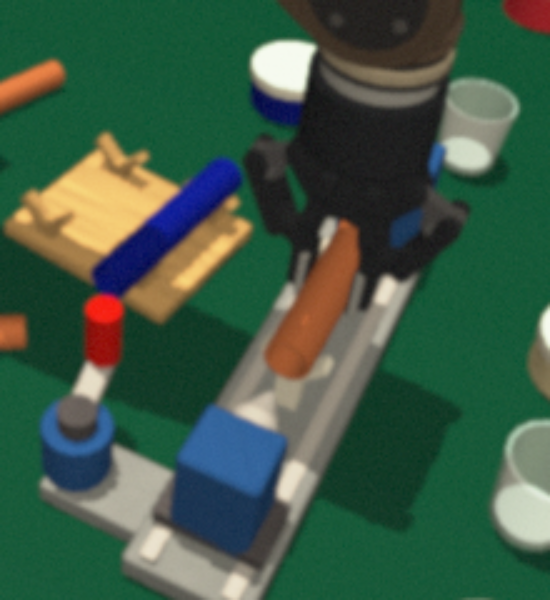

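The view shows the tube level above the white rests, clear of both cones. It needs about 3 mm sideways and 22 mm down.

```bash
python3 -m crank '[[[0.5,-2.8,10],0.2,255],[[0.5,-2.8,18],0.2,255],[[0.5,-2.8,20],0.2,255],[[0.5,-2.8,20],0.2,255],[[0.5,-2.8,22],0.2,255],[[0.5,-2.8,23],0.2,255],[[0.5,-2.8,23],0.2,255],[[0.5,-2.8,23],0.2,255]]'; python3 -c "
from h import *
go(656,69,57,-0.9)"
```

```text
time: 6.6
eef_pos: [0.6562, 0.0687, 0.0563]
tcp_rot: [0.712, 0.702, 0.001, 0.001]
contact_force: [-0.7, 0.2, 5.3]
opening: 0.326
finger_force: 52.1
shift [ 0.3 -0.2 -0.7] yaw 0.1 now [656.2  68.7  56.3] -0.78 t 6.6 q [-0.05  0.44  1.73 -0.    0.98 -0.04]
```

```bash
python3 -m crank '[[[0,0,0],0,0],[[0,0,0],0,0],[[0,0,0],0,0],[[0,0,0],0,0],[[0,0,-20],0,0],[[0,0,-50],0,0],[[0,0,-90],0,0],[[0,0,-130],0,0],[[0,0,-130],0,0]]'; cat > m2.py <<'E'
from h import *
from plant import read_camera
import sys
for n in ['wrist','scene','top']:
    c=read_camera(n);pickle.dump(c,open(n+'.pkl','wb'));P=cloud(c)*1000
    cv2.imwrite(f'pics/{n}_{sys.argv[1]}.png',c['frame'])
    for nm,col in (('BLU',BLU),('COP',COP),('RED',RED)):
        for m,a,ce in blobs(c,*col,150):
            p=P[m&(c['range_z']>0)]
            if len(p)<60: continue
            zt=np.percentile(p[:,2],97);t=p[p[:,2]>zt-5];(x,y),(w,h),an=cv2.minAreaRect(t[:,:2].astype(np.float32))
            if 500<x<700 and -150<y<260: print(n,nm,ce.round(),'z %.1f c %.1f %.1f size %.1f %.1f an %.1f'%(zt,x,y,w,h,an))
go(556,-37,200,-90)
E
python3 m2.py 3
```

```text
time: 7.5
eef_pos: [0.6587, 0.0687, 0.1923]
tcp_rot: [0.712, 0.702, 0.005, 0.005]
contact_force: [0.5, -0.2, 0.7]
opening: 1.002
finger_force: 0.0
wrist BLU [311.  30.] z 99.5 c 657.7 207.0 size 59.3 29.3 an 0.1
wrist BLU [154. 168.] z 56.9 c 526.6 117.0 size 150.1 22.7 an 80.4
wrist BLU [228. 371.] z 56.9 c 572.8 -79.0 size 17.8 41.5 an 6.5
wrist BLU [315. 383.] z 266.2 c 657.3 77.9 size 2.2 13.4 an 88.5
wrist COP [188. 166.] z 38.1 c 545.2 121.5 size 102.5 9.7 an 80.2
wrist COP [313. 233.] z 86.7 c 656.0 67.6 size 149.0 23.0 an 89.1
scene BLU [438. 221.] z 100.2 c 662.8 145.3 size 55.3 187.8 an 6.2
scene BLU [347. 240.] z 57.3 c 528.3 116.2 size 150.6 21.9 an 81.1
scene BLU [310. 330.] z 58.7 c 562.9 -84.1 size 40.4 35.7 an 26.3
scene BLU [370. 341.] z 97.4 c 656.1 -78.5 size 50.0 43.7 an 0.3
scene COP [407. 274.] z 88.1 c 657.6 67.7 size 150.4 21.9 an 88.9
scene RED [321. 282.] z 113.6 c 554.1 -37.5 size 20.5 19.2 an 28.9
top BLU [432. 144.] z 96.6 c 652.9 -75.3 size 44.1 49.8 an 89.6
top BLU [421. 220.] z 57.5 c 558.0 -80.6 size 38.0 42.1 an 86.2
top COP [368. 136.] z 87.7 c 559.7 12.9 size 209.1 39.0 an 1.3
top RED [393. 205.] z 113.8 c 551.9 -33.5 size 19.2 20.2 an 81.0
shift [-107.3  -96.7  -16.5] yaw 89.2 now [654.3  68.9 183.4] -0.85 t 7.65 q [-0.05  0.29  1.66  0.    1.19 -0.03]
```

The tube lies on both rests, centred at (656,68) with its top at 87 mm. Next I go above the knob, pads half closed so they clear the hub, closing along y.

```bash
python3 -m crank '[[[-10,-10,0],8.5,135],[[-20,-20,0],17,135],[[-31,-30,0],25.5,135],[[-42,-40,0],34,135],[[-52,-50,0],42.5,135],[[-63,-60,0],51,135],[[-74,-70,0],59.5,135],[[-85,-80,0],68,135],[[-95,-90,0],76.5,135],[[-105,-100,0],85,135]]'; python3 -m crank '[[[0,0,0],4.5,135],[[0,0,0],4.5,135],[[0,0,0],4.5,135]]'; python3 m2.py 4;  python3 - <<'E'
from h import *
for n in ['wrist','scene']:
    c=pickle.load(open(n+'.pkl','rb'));P=cloud(c)*1000
    h=P[(np.hypot(P[...,0]-559.5,P[...,1]+81.5)<25)&(P[...,2]<130)]
    if len(h): print(n,len(h),np.percentile(h[:,2],[50,80,95,99]).round(1), h[h[:,2]>63][:,:2].mean(0).round(1))
E
```

```text
time: 8.65
eef_pos: [0.5513, -0.0347, 0.1812]
tcp_rot: [0.999, 0.033, -0.002, -0.001]
contact_force: [-0.4, 0.5, -0.7]
opening: 0.468
finger_force: 0.0
time: 8.95
eef_pos: [0.5524, -0.0344, 0.1823]
tcp_rot: [1.0, -0.002, -0.002, -0.0]
contact_force: [0.0, 0.2, 0.3]
opening: 0.472
finger_force: 0.0
wrist BLU [384.  90.] z 96.3 c 654.8 -76.8 size 43.7 49.4 an 89.6
wrist BLU [14. 69.] z 47.8 c 679.1 192.9 size 13.1 2.5 an 5.1
wrist BLU [ 21. 123.] z 60.1 c 635.7 193.3 size 3.9 15.8 an 78.8
wrist BLU [374. 218.] z 57.5 c 560.7 -82.0 size 42.7 40.5 an 17.5
wrist BLU [136. 262.] z 56.8 c 526.4 116.7 size 150.1 22.4 an 80.2
wrist COP [159.  93.] z 86.8 c 656.7 67.7 size 150.2 23.4 an 89.7
wrist COP [149. 235.] z 37.4 c 545.3 121.3 size 102.0 8.4 an 80.6
wrist COP [191. 330.] z 230.5 c 563.0 6.2 size 7.7 5.0 an 30.0
wrist RED [320. 251.] z 113.2 c 553.2 -36.5 size 20.6 20.7 an 54.2
scene BLU [438. 221.] z 100.0 c 658.9 214.3 size 46.8 59.1 an 89.8
scene BLU [347. 240.] z 57.3 c 528.2 117.1 size 152.5 21.3 an 81.4
scene BLU [310. 331.] z 58.9 c 562.5 -84.1 size 41.1 36.0 an 22.9
scene BLU [370. 341.] z 97.6 c 656.3 -79.2 size 42.4 48.8 an 89.8
scene COP [407. 274.] z 88.1 c 657.4 67.2 size 150.7 22.4 an 88.9
scene RED [321. 282.] z 113.5 c 554.3 -38.9 size 18.8 19.3 an 84.6
top BLU [231. 115.] z 99.3 c 655.8 217.0 size 44.3 59.4 an 88.6
top COP [308. 126.] z 87.0 c 566.9 93.2 size 205.6 81.1 an 7.1
shift [  2.9   2.6 -16.7] yaw -0.3 now [553.  -34.4 183.3] -90.27 t 9.1 q [-0.25  0.07  1.92 -0.    1.16  1.33]
wrist 2862 [56.7 69.8 70.8 71.4] [559.8 -75.4]
scene 1186 [55.5 68.4 71.7 72.7] [560.9 -77.5]
```

View pics/wrist_4.png

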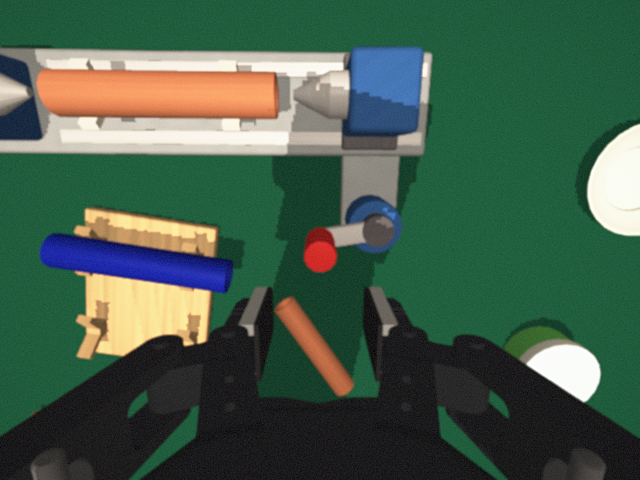

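The picture shows the knob at (320,250), the hub at (378,230) and the tube on the rests at (160,93), with cones clear of both ends. The hand is aligned, so down and grip.

```bash
python3 -m crank '[[[0.3,2.2,40],0,135],[[0.3,2.2,75],0,135],[[0.3,2.2,100],0,135],[[0.3,2.2,107],0,135],[[0.3,2.2,107],0,135],[[0.3,2.2,107],0,255],[[0.3,2.2,107],0,255],[[0.3,2.2,107],0,255],[[0.3,2.2,107],0,255]]' 40; python3 -c "
from h import *
go(553.3,-36.8,76,-90)"
```

```text
time: 10.0
eef_pos: [0.5549, -0.0359, 0.0791]
tcp_rot: [1.0, -0.003, 0.002, -0.001]
contact_force: [0.6, 6.1, 3.2]
opening: 0.246
finger_force: 39.3
shift [-1.6  0.9  3.1] yaw -0.4 now [554.9 -35.9  79.1] -90.36 t 10.0 q [-0.25  0.2   1.98  0.    0.96  1.33]
```

```bash
cat > circ.py <<'E'
from h import *
from plant import get_state
import sys
s=get_state();p=np.array(s['eef_pos'])*1000;r=R.from_quat(s['tcp_rot'])
ax,ay,step=map(float,sys.argv[1:4]); off=np.array(list(map(float,sys.argv[4:6]))) if len(sys.argv)>4 else np.zeros(2)
d=p[:2]-[ax,ay];f0=np.degrees(np.arctan2(d[1],d[0]))
print('phi',f0.round(1),'r',np.hypot(*d).round(1),'p',p.round(1),'F',np.round(s['contact_force'],1),'t',round(s['time'],2))
for i in range(1,11):
    f=np.radians(f0-step*i);w=np.array([ax+45*np.cos(f)-p[0]+off[0],ay+45*np.sin(f)-p[1]+off[1],0])
    print(r.inv().apply(w).round(1)[:2].tolist(),end=' ')
E
python3 circ.py 560.7 -82 12
```

```text
phi 97.2 r 46.4 p [554.9 -35.9  79.1] F [0.6 6.1 3.2] t 10.0
[9.6, 1.2] [18.8, 2.9] [27.5, 6.5] [35.3, 11.8] [41.8, 18.6] [46.7, 26.6] [49.8, 35.5] [51.1, 44.8] [50.3, 54.2] [47.7, 63.2]
```

```bash
python3 -m crank '[[[9.6,1.2,0],0,255],[[18.8,3,0],0,255],[[27.5,6.5,0],0,255],[[35.3,11.8,0],0,255],[[41.8,18.6,0],0,255],[[46.7,26.6,0],0,255],[[46.7,26.6,0],0,255]]'; python3 circ.py 560.7 -82 12
```

```text
time: 10.7
eef_pos: [0.6038, -0.064, 0.0793]
tcp_rot: [1.0, -0.003, 0.005, 0.0]
contact_force: [5.7, 2.2, -2.5]
opening: 0.247
finger_force: 39.4
phi 22.7 r 46.7 p [603.8 -64.   79.3] F [ 5.7  2.2 -2.5] t 10.7
[1.2, 9.7] [2.0, 19.0] [0.9, 28.4] [-2.2, 37.3] [-7.0, 45.3] [-13.4, 52.2] [-21.1, 57.6] [-29.8, 61.3] [-39.0, 63.1] [-48.4, 62.9]
```

```bash
python3 -m crank '[[[2,9,0],0,255],[[3,18,0],0,255],[[2,27.5,0],0,255],[[-1,36.5,0],0,255],[[-6,44.5,0],0,255],[[-12.5,51.5,0],0,255],[[-20,57,0],0,255],[[-29,60.5,0],0,255],[[-38,62.3,0],0,255],[[-47.4,62,0],0,255]]'; python3 circ.py 561.7 -81 12
```

```text
time: 11.7
eef_pos: [0.5527, -0.1246, 0.0788]
tcp_rot: [1.0, -0.004, 0.002, -0.001]
contact_force: [4.3, 7.3, 6.1]
opening: 0.245
finger_force: 40.4
phi -101.6 r 44.5 p [ 552.7 -124.6   78.8] F [4.3 7.3 6.1] t 11.7
[-9.1, -2.3] [-17.3, -6.9] [-24.4, -13.1] [-30.0, -20.6] [-34.0, -29.2] [-36.0, -38.3] [-36.2, -47.7] [-34.4, -57.0] [-30.7, -65.6] [-25.2, -73.3]
```

```bash
python3 -m crank '[[[-9,-2.3,0],0,255],[[-17.3,-7,0],0,255],[[-24.4,-13,0],0,255],[[-30,-20.6,0],0,255],[[-34,-29.2,0],0,255],[[-36,-38.3,0],0,255],[[-36.2,-47.7,0],0,255],[[-34.4,-57,0],0,255],[[-30.7,-65.6,0],0,255],[[-25.2,-73.3,0],0,255]]'; python3 circ.py 561.7 -81 12
```

```text
time: 12.7
eef_pos: [0.5267, -0.0523, 0.0788]
tcp_rot: [1.0, -0.002, -0.001, 0.001]
contact_force: [-3.4, -1.1, 11.7]
opening: 0.248
finger_force: 40.9
phi 140.7 r 45.3 p [526.7 -52.3  78.8] F [-3.4 -1.1 11.7] t 12.7
[6.9, -6.5] [14.8, -11.6] [23.5, -15.0] [32.8, -16.5] [42.2, -16.0] [51.3, -13.5] [59.7, -9.3] [67.0, -3.3] [72.9, 4.0] [77.2, 12.3]
```

```bash
python3 -m crank '[[[6.9,-6.5,-0.5],0,255],[[14.8,-11.6,-0.5],0,255],[[23.5,-15,-0.5],0,255],[[32.8,-16.5,-0.5],0,255],[[42.2,-16,-0.5],0,255],[[51.3,-13.5,-0.5],0,255],[[59.7,-9.3,-0.5],0,255],[[67,-3.3,-0.5],0,255],[[72.9,4,-0.5],0,255],[[77.2,12.3,-0.5],0,255]]'; python3 circ.py 561.7 -81 11;  python3 - <<'E'
from h import *
from plant import read_camera
c=read_camera('scene');pickle.dump(c,open('scene.pkl','wb'));cv2.imwrite('pics/s5.png',cv2.resize(c['frame'][150:390,280:500],None,fx=2.5,fy=2.5))
E
```

```text
time: 13.7
eef_pos: [0.6042, -0.0641, 0.0788]
tcp_rot: [1.0, -0.003, -0.001, -0.001]
contact_force: [-2.3, 2.7, 8.6]
opening: 0.246
finger_force: 40.6
phi 21.7 r 45.7 p [604.2 -64.1  78.8] F [-2.3  2.7  8.6] t 13.7
[1.8, 8.5] [2.6, 17.1] [1.8, 25.7] [-0.6, 34.0] [-4.6, 41.6] [-10.0, 48.4] [-16.5, 54.0] [-24.0, 58.2] [-32.2, 61.0] [-40.8, 62.1]
```

View pics/s5.png

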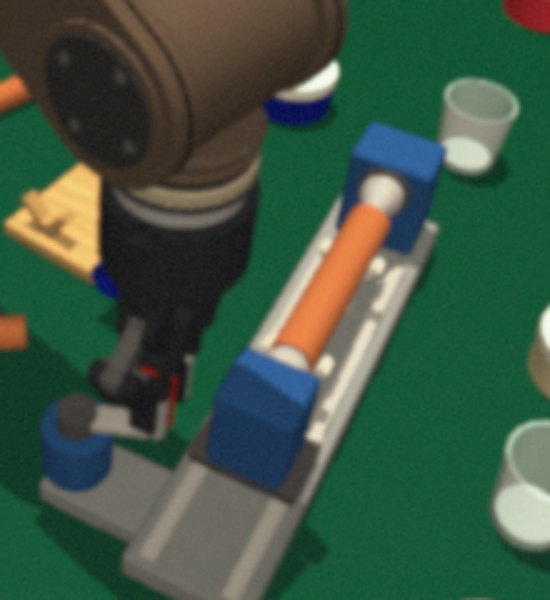

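The tailstock has moved up and the tube has been pushed onto the head cone. Crank is at about 9.0 rad, so about 2 rad more, going slower.

```bash
python3 -m crank '[[[1.8,8.5,-0.5],0,255],[[2.6,17.1,-0.5],0,255],[[1.8,25.7,-0.5],0,255],[[-0.6,34,-0.5],0,255],[[-4.6,41.6,-0.5],0,255],[[-10,48.4,-0.5],0,255],[[-16.5,54,-0.5],0,255],[[-24,58.2,-0.5],0,255],[[-32.2,61,-0.5],0,255],[[-32.2,61,-0.5],0,255]]'; python3 circ.py 561.7 -81 5
```

```text
time: 14.75
eef_pos: [0.5705, -0.1246, 0.0787]
tcp_rot: [1.0, -0.003, -0.002, -0.001]
contact_force: [-1.1, 4.9, 9.3]
opening: 0.247
finger_force: 40.7
phi -78.6 r 44.5 p [ 570.5 -124.6   78.7] F [-1.1  4.9  9.3] t 14.75
[-3.8, 1.1] [-7.7, 1.4] [-11.6, 1.4] [-15.5, 1.0] [-19.4, 0.2] [-23.2, -0.8] [-26.8, -2.2] [-30.4, -3.9] [-33.7, -5.9] [-36.9, -8.2]
```

```bash
python3 -m crank '[[[-3.8,0.8,-0.5],0,255],[[-7.7,1.2,-0.5],0,255],[[-11.6,1.2,-0.5],0,255],[[-11.6,1.2,-0.5],0,255],[[-11.6,1.2,-0.5],0,255]]'; python3 circ.py 561.7 -81 5; python3 m2.py 6 | grep -v top
```

```text
time: 15.25
eef_pos: [0.5597, -0.1254, 0.0788]
tcp_rot: [1.0, -0.003, -0.001, -0.001]
contact_force: [1.8, 4.2, 6.3]
opening: 0.246
finger_force: 40.4
phi -92.6 r 44.4 p [ 559.7 -125.4   78.8] F [1.8 4.2 6.3] t 15.25
[-3.9, 0.2] [-7.8, -0.4] [-11.6, -1.4] [-15.3, -2.8] [-18.9, -4.4] [-22.3, -6.3] [-25.5, -8.6] [-28.5, -11.1] [-31.3, -13.9] [-33.8, -16.9] wrist BLU [68. 77.] z 96.0 c 652.6 -27.3 size 26.4 43.8 an 88.1
wrist BLU [236. 257.] z 57.2 c 567.7 -77.5 size 26.8 43.7 an 26.6
wrist BLU [243. 317.] z 57.8 c 549.8 -92.2 size 10.9 39.7 an 43.6
wrist BLU [ 21. 348.] z 56.1 c 515.4 45.9 size 9.4 21.7 an 82.5
wrist COP [ 19. 297.] z 16.2 c 534.2 72.1 size 20.3 34.7 an 79.7
wrist COP [ 39. 392.] z 12.8 c 515.0 14.6 size 25.3 201.0 an 42.2
wrist COP [167. 400.] z 148.9 c 566.4 -87.4 size 1.5 6.2 an 55.8
wrist COP [ 15. 409.] z 20.3 c 504.2 12.4 size 10.9 209.2 an 37.9
wrist RED [317. 331.] z 113.0 c 558.3 -126.4 size 21.6 21.0 an 0.1
scene BLU [439. 220.] z 100.0 c 658.9 214.1 size 45.8 59.1 an 89.1
scene BLU [349. 239.] z 57.4 c 542.9 33.3 size 59.3 316.2 an 9.1
scene BLU [387. 312.] z 97.6 c 656.8 -18.2 size 49.1 42.4 an 0.1
scene BLU [315. 332.] z 58.3 c 573.3 -78.9 size 17.2 42.7 an 5.5
scene COP [416. 257.] z 91.4 c 657.4 99.8 size 151.2 22.5 an 89.3
shift [  -4.5  -88.7 -121. ] yaw -0.4 now [ 559.7 -125.4   78.8] -90.37 t 15.4 q [-0.4   0.24  1.93  0.    0.97  1.18]
```

```bash
python3 -m crank '[[[-3.9,0.2,-0.5],0,255],[[-7.8,-0.4,-0.5],0,255],[[-7.8,-0.4,-0.5],0,255],[[-7.8,-0.4,-0.5],0,255]]'; python3 circ.py 561.7 -81 5; python3 m2.py 7 | grep scene
```

```text
time: 15.8
eef_pos: [0.5519, -0.1244, 0.0788]
tcp_rot: [1.0, -0.003, -0.001, -0.002]
contact_force: [2.5, 5.9, 4.1]
opening: 0.243
finger_force: 40.1
phi -102.7 r 44.4 p [ 551.9 -124.4   78.8] F [2.5 5.9 4.1] t 15.8
[-3.9, -0.5] [-7.6, -1.8] [-11.2, -3.4] [-14.6, -5.4] [-17.8, -7.6] [-20.8, -10.1] [-23.6, -12.9] [-26.1, -15.9] [-28.4, -19.1] [-30.4, -22.5] scene BLU [439. 220.] z 100.2 c 658.6 213.6 size 46.4 59.1 an 86.4
scene BLU [347. 240.] z 57.4 c 532.3 62.7 size 51.2 259.7 an 3.7
scene BLU [387. 311.] z 97.5 c 656.7 -16.6 size 42.7 49.3 an 89.2
scene BLU [314. 333.] z 58.4 c 572.4 -81.7 size 40.8 18.8 an 88.2
scene COP [417. 256.] z 91.6 c 658.4 99.1 size 150.6 22.8 an 89.2
```

```bash
python3 -m crank '[[[-3,-0.3,-0.5],0,255],[[-5,-0.8,-0.5],0,255],[[-5,-0.8,-0.5],0,255]]'; python3 circ.py 561.7 -81 5 | head -1; python3 m2.py 8 | grep -E 'scene|shift'
```

```text
time: 16.25
eef_pos: [0.5474, -0.1231, 0.0789]
tcp_rot: [1.0, -0.004, 0.0, -0.002]
contact_force: [4.8, 6.3, 0.5]
opening: 0.244
finger_force: 39.9
phi -108.8 r 44.5 p [ 547.4 -123.1   78.9] F [4.8 6.3 0.5] t 16.25
scene BLU [439. 219.] z 100.2 c 658.4 215.6 size 47.4 58.7 an 89.7
scene BLU [346. 240.] z 57.3 c 529.8 65.0 size 49.4 256.6 an 2.5
scene BLU [387. 311.] z 97.7 c 656.9 -16.4 size 42.2 48.9 an 89.8
scene BLU [313. 333.] z 58.4 c 572.1 -82.0 size 41.9 20.6 an 86.6
scene COP [417. 256.] z 91.8 c 658.1 99.9 size 150.6 21.8 an 89.0
shift [   8.   -86.7 -120.7] yaw -0.4 now [ 547.4 -123.1   78.9] -90.42 t 16.4 q [-0.4   0.22  1.97  0.01  0.96  1.17]
```

Resistance is rising and the tailstock has nearly stopped at about 11.25 rad. Tube raised 3 to 4 mm. Release and lift.

```bash
python3 -m crank '[[[0,0,0],0,135],[[0,0,0],0,135],[[0,0,0],0,135],[[0,0,-20],0,135],[[0,0,-60],0,135],[[0,0,-100],0,135],[[0,0,-140],0,135],[[-20,0,-150],0,135],[[-40,0,-150],0,135],[[-40,0,-150],0,135]]'; python3 m2.py 9; python3 - <<'E'
from h import *
a=pickle.load(open('scene.pkl','rb'))['frame'][150:390,280:500];b=pickle.load(open('wrist.pkl','rb'))['frame']
a=cv2.resize(a,(367,400));b=cv2.resize(b,(433,400))
cv2.imwrite('pics/fin.png',np.hstack([a,b]))
E
```

```text
time: 17.4
eef_pos: [0.506, -0.1253, 0.2296]
tcp_rot: [1.0, -0.003, -0.001, 0.0]
contact_force: [-0.2, -0.5, 0.2]
opening: 0.469
finger_force: 0.0
wrist BLU [172.  41.] z 96.3 c 652.5 -15.4 size 45.1 44.3 an 0.4
wrist BLU [265. 163.] z 57.5 c 560.1 -79.8 size 40.2 42.7 an 72.1
wrist BLU [ 74. 204.] z 56.9 c 524.3 104.2 size 125.9 23.1 an 80.1
wrist COP [55. 37.] z 90.5 c 655.9 65.4 size 23.7 82.8 an 0.0
wrist COP [ 74. 181.] z 38.4 c 545.7 121.1 size 101.6 9.0 an 80.1
wrist RED [314. 188.] z 113.4 c 545.5 -124.1 size 19.9 21.1 an 62.2
scene BLU [439. 220.] z 100.1 c 659.1 214.5 size 44.6 59.3 an 88.5
scene BLU [347. 240.] z 57.1 c 527.8 116.4 size 151.0 22.3 an 81.4
scene BLU [388. 310.] z 97.6 c 657.0 -16.3 size 42.5 49.0 an 89.8
scene BLU [313. 333.] z 58.6 c 572.2 -82.3 size 41.6 19.5 an 83.9
scene COP [292. 183.] z 282.3 c 520.8 -83.5 size 21.1 3.1 an 86.4
scene COP [417. 256.] z 91.7 c 658.2 99.2 size 150.0 21.9 an 88.7
scene RED [286. 322.] z 114.6 c 547.2 -124.3 size 17.5 19.5 an 31.4
top BLU [231. 115.] z 99.4 c 655.8 217.4 size 59.9 44.2 an 0.1
top BLU [388. 135.] z 96.6 c 653.6 -12.3 size 43.9 49.4 an 89.5
top BLU [282. 215.] z 57.1 c 524.3 119.0 size 150.7 22.0 an 80.3
top BLU [416. 218.] z 57.9 c 558.3 -76.7 size 38.3 41.1 an 79.8
top COP [604.  36.] z 506.2 c 534.8 -114.8 size 62.4 17.6 an 61.8
top COP [310. 126.] z 90.3 c 653.9 102.1 size 148.4 23.8 an 89.5
shift [ 47.8 -88.7  28.9] yaw -0.4 now [ 507.6 -125.4  228.9] -90.37 t 17.55 q [-0.44 -0.05  1.95 -0.    1.24  1.14]
```

View pics/fin.png

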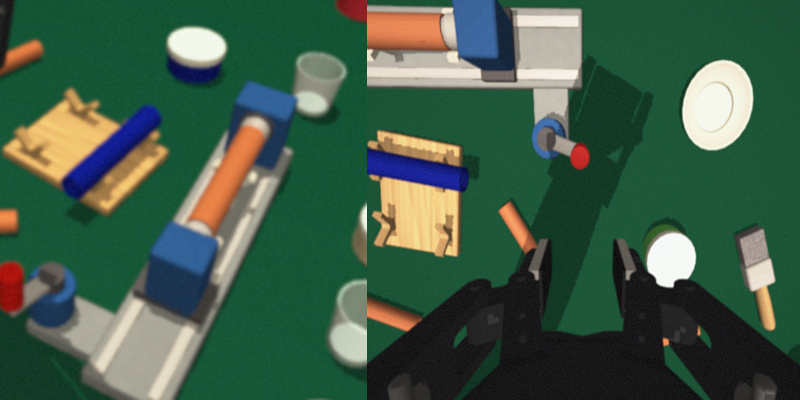

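Both cones are in the tube ends (left panel: 255,125 and 200,222). The tube is 3 to 4 mm above its laid height, the blue tube is still on the rack (110,150), and the hand is clear.

```bash
python3 -c "
from plant import ctrl
print(ctrl.sign_off())"
```

```text
the job is handed in; nothing more can be done
None
```

The copper tube is mounted between both centres and lifted about 3–4 mm off the rests, with the crank at about 11.25 rad; the blue tube is still on the rack, and I handed the job in at about 17.6 s with the robot touching nothing.

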